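# Seat the pinned plate and hold it up on a wedge

## Task

Lower the holed metal plate over the two locating pins of the blue fixture until it lies flush, with its grip upright and its holes at the far side, and let go of it. Then take the yellow wedge by its tall heel and slide it along the fixture's low tongue into the channel under the plate's front edge until that edge has just lifted off, about 3 mm (the edge then lies over the red band of the wedge); finish while still gripping the wedge there, and leave everything else on the worktop alone.

Things in the scene. Friction and masses are not known exactly. Their poses are not given: they have to be found in the camera images.
- fixture: Blue slab 200 (x) x 140 (y) x 14 mm fixed to the worktop, origin under its centre, x away from the robot (yaw within 0.25 rad). On it stand two metal lands 8 mm high (tops at z = 22 mm), x = -5 to 95 mm, 18 to 70 mm either side of the middle. The front, x < -5 mm, is the bare tongue. The seated plate's centre is at x = 40, y = 0, its front edge at x = -10 mm.
- channel_mouth (a point): Front end of the wedge channel, at (-5, 0, 14) mm in the fixture's frame, on the channel's floor. The channel runs along the fixture's x between the lands, 36 mm wide, open at both ends; its floor is level with the tongue and lies 8 mm under the flush plate.
- pin_left (a point): Tip of the left (+y) steel locating pin of the fixture, at (72, 44, 44) mm in the fixture's frame. The pin is 10 mm thick up to 12 mm above the land, then tapers to 3.6 mm at the tip, 22 mm above the land.
- pin_right (a point): Tip of the right (-y) locating pin, at (72, -44, 44) mm in the fixture's frame; same shape.
- plate: Loose metal plate 100 (x) x 130 (y) x 10 mm, 0.3 to 0.65 kg; origin under its centre. Black grip block at its centre, 44 (x) x 24 (y) mm, reaching 46 mm above the underside: grasp it across y. Two 14 mm through holes at x = 32, y = +-44 mm go over the pins; front edge at x = -50 mm. Starts flat on the worktop left of the fixture, yaw within 0.25 rad.
- hole_left (a point): Centre of the left hole (+y) at the underside of the plate.
- hole_right (a point): Centre of the right hole (-y) at the underside of the plate.
- plate_front (a point): Middle of the plate's front lower edge, at (-50, 0, 0) mm in the plate's frame. With the plate flush it is 22 mm above the worktop; how far it stands above that is the lift.
- plate_rear (a point): Middle of the plate's rear lower edge, at (50, 0, 0) mm in the plate's frame; the plate tips about this edge, which stays on the lands.
- wedge: Loose yellow wedge 120 (x) x 28 (y) mm, about 0.15 kg; origin under its centre, x towards the tip. 3 mm thick at the tip (x = 60 mm), sloping evenly up to 15 mm at x = -30 mm (1 mm per 7.5 mm). From x = -60 to -30 mm the heel block, 42 mm high, 28 mm wide, black ribs. Red band across the slope at about x = -7.5 to 5.5 mm. Starts flat on the worktop right of the sink, yaw within 0.4 rad.
- wedge_tip (a point): Middle of the wedge's thin lower edge, at (60, 0, 0) mm in the wedge's frame. Lifting begins when it is 37.5 mm past the plate's front edge; the lift is 3 mm when it is 60 mm past.
- wedge_heel (a point): Where to grip the wedge: inside the heel block, at (-45, 0, 30) mm in the wedge's frame; grip across the wedge's y.
- bottle_4: Bystander: amber reagent bottle, black cap, 73 mm wide, 206 mm tall; origin under its centre.
- weighing_bottle: Bystander: small stoppered glass weighing bottle, 32 mm wide, 56 mm tall; origin under its centre.
- soap_dispenser: Bystander: white pump bottle with green collar, 57 x 89 x 207 mm; origin under its centre.
- petri_dish: Bystander: glass dish 58 mm wide, 14 mm tall, on the front strip of the worktop; origin under its centre.
- vial: Bystander: glass vial with black cap, 25 mm wide, 58 mm tall, on the front strip; origin under its centre.

How it is judged (in metres and radians):
On the way:
1. the plate lies flush on the lands over both pins, let go (horizontal distance between hole_left and pin_left below 0.004 m and horizontal distance between hole_right and pin_right below 0.004 m and z of plate_rear in the frame of fixture below 0.024 m and z of plate_front in the frame of fixture below 0.0232 m and angle between plate's own z axis and vertical below 0.02 rad and contact force between each of the arm, the fingers and plate below 0.3 N), for 0.2 s.
At the end, for the whole second after the job is handed in: Fingers still grip the wedge (over 2 N), which lies flat on the channel floor (within 2.5 mm) and carries the plate; plate on both pins (holes within 4 mm of pin axes), rear edge on the lands (within 2 mm), front edge 1.7 to 5.3 mm up; robot not touching the plate; all still (horizontal distance between hole_left and pin_left below 0.004 m and horizontal distance between hole_right and pin_right below 0.004 m and z of plate_rear in the frame of fixture below 0.024 m and z of plate_front in the frame of fixture between 0.0237 and 0.0273 m and contact force between wedge and plate above 0.3 N and contact force between the fingers and wedge above 2 N and contact force between each of the arm, the fingers and plate below 0.5 N and z of wedge in the frame of fixture below 0.0165 m and angle between wedge's own z axis and vertical below 0.05 rad and x of wedge_tip in the frame of fixture above 0.03 m and linear speed of each of plate, wedge below 0.01 m/s); the arm keeps its last pose, push and grip.
It fails at once if a bystander is shifted by more than 30 mm or tipped (distance of any of bottle_4, weighing_bottle, soap_dispenser, petri_dish, vial from where it was at the start of the episode above 0.03 m or angle between any of bottle_4, weighing_bottle, soap_dispenser, petri_dish, vial's own z axis and vertical above 0.4 rad).
It fails at once if the plate is dropped (falls free faster than 0.5 m/s) instead of being lowered (linear speed of plate above 0.5 m/s and contact force between the fingers and plate below 0.05 N).
It also fails if it takes over 59 s, if anything falls off the work surface, if the arm or the gripper's body presses on something with over 40 N, if the wrist force passes 120 N, or if a joint passes its speed limit or range.

## Robot

A 7-joint arm with a two-finger parallel gripper is mounted at the origin on a cart in front of the work surface, level with it; the furniture and walls round the work are solid. World frame = base frame: x ahead of the robot, y to its left, z up, the work surface at z = 0. Lengths are in m, angles in degrees, forces in N, time in s.
With the tool pointing down it reaches from about 0.425 to 0.875 m from the base axis. Payload 4.7 kg.
Tool frame: the origin (TCP) lies at the very end of the fingers, on their centre line; the grasp point (between the pads) lies 19 mm behind it; z points along the fingers, y is the line along which they close (so a half turn about z gives the same grasp; the last joint's range is limited). The gripper opens to 87 mm and grips with 3 to 60 N. Pads are 19 mm wide; open, the fingers measure 117 mm over their backs; the gripper's body (75 mm by 190 mm) begins 51 mm behind the grasp point.
Start: joints at [70.25, 18.392, -4.016, 83.108, 1.295, 78.541, -3.26], TCP at [0.228, -0.609, 0.223] pointing down, gripper open.
Joint ranges: [-163.93, 163.93], [-17.29, 119.83], [-79.2, 71.16], [3.27, 140.29], [-89.18, 269.18], [5.43, 117.66], [-154.24, 154.24]. Speed limits (degrees/s): [147.25, 147.25, 180, 180, 180, 180, 180].

## Interface

Orientations are given as [roll, pitch, yaw] about the fixed x, y, z axes, in that order (R = Rz(yaw) Ry(pitch) Rx(roll)).
In Python, from cell import get_obs, eyes, env gives the robot as it stands.
- The arm moves only by the tool servo_tool, never from a script. Its argument "series" is a list that holds one entry, the list of rows, each a list of 7 numbers: the shift along the tool's x, y, z in units of 300 mm (1.0 is 300 mm), then the turn, a rotation vector about the tool's x, y, z in units of pi rad (1.0 is pi rad), then the opening, from 0 (shut) to 1 (fully open). In form: [[[tx, ty, tz, wx, wy, wz, gripper], ...]]. A call has 1 to 12 rows; each row is the pose to reach, as a shift and turn from the pose commanded when the call began, along the tool's axes at that moment, turning the shorter way round; what a row does not reach only later rows make up. A row lasts 1/12 s, in which the tool goes at most 41.7 mm and 7.16 degrees, less where a joint would pass 70% of its speed; a pose out of reach is approached as far as the arm can. A call with a number of a shift or a turn outside -1 to 1 is refused whole. A call with a gripper value outside its range is refused whole. The fingers move at their own pace and stop on an object; "grip_force" is the grip in N (left out, the last holds). Time passes only in rows, so rows that repeat a pose let the fingers close. It gives the time, the measured TCP pose, the force, the opening and the grip force at its end, in the units of the state.
- get_obs(): the state, without advancing time (a new reading comes with each control period).
- eyes.read_camera(name): name is "side" or "top" or "wrist"; returns a dict with "frame" (480x640x3 uint8, red, green, blue), "depth" (480x640 float32, m along the optical axis (not along the pixel's ray), 0 where there is no reading), "fx", "fy", "cx", "cy" (pixels), "origin" and "rotation" of the camera in the world; the wrist camera has in their place "mount" (4x4, takes a point from camera to tool coordinates, whose origin is the TCP and whose axes are the flange's). Camera axes: x right, y down, z forward; pixel columns grow to the right and rows downward; lengths in m; the calibration is good to about 2 mm. A picture is of the moment at which its call begins: read the wrist's pose just before it.
- env.sign_off(): hands the job in; it is judged then, once.
The state is a dict: "time_s": time; "qpos": joint angles; "joint_velocities": joint speeds; "effort": joint torques, N m; "tool_pos": TCP position; "tool_rot": TCP orientation; "force": force on the tool from outside, world axes, zero at the start; "wrist_torque": the same for the moment, N m; "grip_width": finger opening in m; "grasp_force": force on a finger pad.
Only numpy, scipy, OpenCV 4.12 (cv2) and the standard library are available. Lean on these libraries where they do the work, as an engineer would, in place of code of your own. Each camera call takes 0.05 s, during which the arm holds its last target. There are 200 camera calls.

## Working session

There is one attempt and no reset: what is moved stays moved. The work goes in short steps, Python scripts to look and compute and a tool call to move; the robot and the scene stay as the last step left them, time stands still between calls to the robot, and variables do not carry over. Pictures are saved under pics/ and viewed, at most 10 in all, crops included, and the job is handed in when it is done.

Besides the shell and the picture viewer there is one more tool, called after "Call:" as name([rows], argument=value, ...), one row to a line, values as JSON. servo_tool: Moves the arm, as the interface text tells. Shifts and turns lie within -1 to 1; 1 stands for 300 mm of shift or pi rad of turn. Its arguments: {"type":"object","properties":{"series":{"type":"array"},"grip_force":{"type":"number"}},"required":["series"]}

```bash
ls; mkdir -p pics; cat > h.py <<'E'
import numpy as np, cv2
from cell import get_obs, eyes, env
from scipy.spatial.transform import Rotation as R
def shot(name):
    o=get_obs(); c=eyes.read_camera(name)
    if name=='wrist':
        T=np.eye(4); T[:3,:3]=R.from_euler('xyz',o['tool_rot'],degrees=True).as_matrix(); T[:3,3]=o['tool_pos']
        M=T@np.array(c['mount']); c['origin']=M[:3,3]; c['rotation']=M[:3,:3]
    return c
def cloud(c):
    d=c['depth']; v,u=np.mgrid[:480,:640]
    P=np.stack([(u-c['cx'])/c['fx']*d,(v-c['cy'])/c['fy']*d,d],-1)
    W=P@np.array(c['rotation']).T+np.array(c['origin']); W[d==0]=np.nan
    return W
E
python3 - <<'E'
from h import *
import pickle
print(get_obs())
for n in ['side','top','wrist']:
    c=shot(n); cv2.imwrite(f'pics/{n}0.png',c['frame'][:,:,::-1]); pickle.dump(c,open(n+'0.pkl','wb')); print(n,c['origin'],np.round(c['rotation'],3).tolist(),c['fx'])
E
```

```text
pics
{'time_s': 0.0, 'qpos': array([70.25035917, 18.43863232, -4.01579491, 83.17384647,  1.29430234,
       78.53985054, -3.25981307]), 'joint_velocities': array([-0.01801914, -0.01989964, -0.10783415, -0.12889147, -0.01807652,
       -0.10501052, -0.10093633]), 'effort': array([ 3.54595513e-04, -4.91280949e+01, -4.03487189e-01, -3.12529707e+01,
       -6.38422254e-02,  4.38267749e-02,  1.71854363e-04]), 'tool_pos': array([ 0.22801564, -0.60811771,  0.22147562]), 'tool_rot': array([-1.79892873e+02,  4.89478598e-03,  2.05596693e+01]), 'force': array([ 1.29065065, -0.72374047, -0.49746096]), 'wrist_torque': array([-0.01202503, -0.01185603, -0.02166293]), 'grasp_force': 0.0, 'grip_width': 0.08674894913835965}
side [-0.64460749  0.36216009  0.79242937] [-120.035, 1.199, -101.53] 541.3940183828685
top [-0.3487135   0.62624879  1.35576446] [-141.85, -0.423, -119.221] 522.6662482572087
wrist [ 0.29771729 -0.58221563  0.38293938] [[0.352, -0.901, -0.254], [-0.936, -0.34, -0.093], [-0.002, 0.27, -0.963]] 367.651631632213
```

```bash
python3 - <<'E'
s=open('h.py').read()
s=s.replace("    return c\n","    else: c['rotation']=R.from_euler('xyz',c['rotation'],degrees=True).as_matrix()\n    return c\n",1)
open('h.py','w').write(s)
E
python3 - <<'E'
from h import *
import pickle
for n in ['side','top']:
    c=pickle.load(open(n+'0.pkl','rb')); c['rotation']=R.from_euler('xyz',c['rotation'],degrees=True).as_matrix(); pickle.dump(c,open(n+'0.pkl','wb'))
    W=cloud(c); print(n,W[240,320],W[400,320],W[240,100]); 
E
```

```text
side [ 0.90641686  0.06317192 -0.1246603 ] [ 0.81024398  0.09630925 -0.77089308] [0.81451009 0.72973357 0.0183144 ]
top [0.55379958 0.13017585 0.00111663] [ 0.39255173  0.21983934 -0.92892013] [0.8892143  0.75370251 0.01122736]
```

View pics/top0.png

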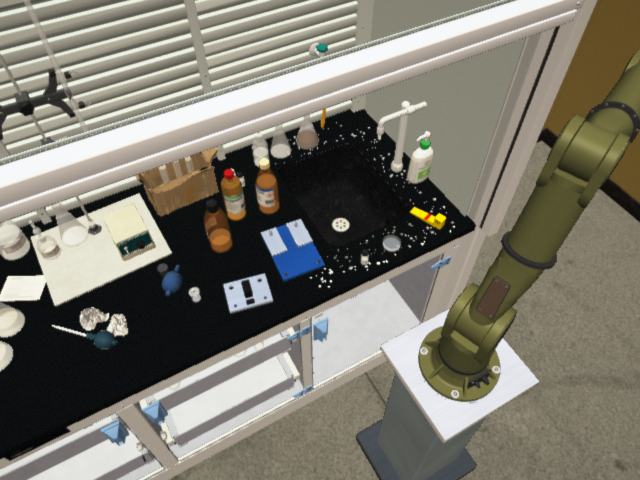

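View pics/side0.png

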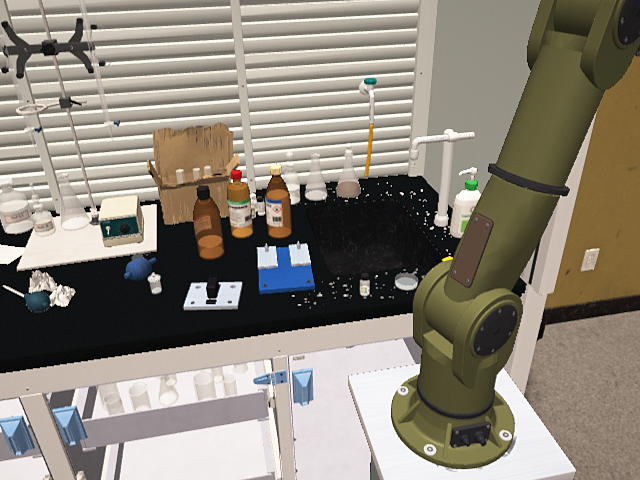

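```bash
python3 - <<'E'
from h import *
import pickle
for n in ['top','side']:
    c=pickle.load(open(n+'0.pkl','rb'));W=cloud(c)
    f=c['frame'].astype(int); r,g,b=f[...,0],f[...,1],f[...,2]
    reg=(W[...,0]>.3)&(W[...,0]<.95)&(abs(W[...,1])<.6)&(W[...,2]>-.005)&(W[...,2]<.25)
    for nm,m in dict(blue=(b>1.6*r)&(b>90)&(b>1.25*g),yellow=(r>150)&(g>120)&(b<90)).items():
        m=m&reg; k,l,s,ce=cv2.connectedComponentsWithStats(m.astype(np.uint8))
        for i in range(1,k):
            if s[i,4]>30:
                p=W[l==i]; rect=cv2.minAreaRect(p[:,:2].astype(np.float32)*1000)
                print(n,nm,s[i],p.mean(0).round(3),p[:,2].min().round(3),p[:,2].max().round(3),rect)
    # objects: height map
    m=reg&(W[...,2]>.006); k,l,s,ce=cv2.connectedComponentsWithStats(m.astype(np.uint8))
    for i in range(1,k):
        if s[i,4]>40:
            p=W[l==i]; print(n,s[i],'med',np.median(p,0).round(3),'min',p.min(0).round(3),'max',p.max(0).round(3))
    cols={(0.5,-.5)}
    q=W.reshape(-1,3); q=q[(q[:,2]>.25)&(abs(q[:,1])<.6)&(q[:,0]>.2)]
    for y in np.arange(-.6,.6,.2):
        t=q[(abs(q[:,1]-y)<.03)&(q[:,0]<.8)]
        if len(t): print('over y',round(y,1),t.min(0).round(2),t.max(0).round(2))
c=pickle.load(open('top0.pkl','rb'))['frame']
a=cv2.resize(c[205:325,150:350],None,fx=4,fy=4,interpolation=cv2.INTER_CUBIC)
cv2.imwrite('pics/topc.png',a[:,:,::-1])
E
```

```text
top blue [ 272  224   53   57 1425] [0.526 0.233 0.014] 0.003 0.026 ((559.2236328125, 228.11630249023438), (141.35818481445312, 205.42861938476562), 84.60065460205078)
top blue [170 271   8  16  68] [0.607 0.593 0.053] 0.043 0.062 ((606.3098754882812, 591.243896484375), (17.290992736816406, 49.89951705932617), 89.30044555664062)
top yellow [154 173  38  20 180] [0.885 0.484 0.142] 0.102 0.161 ((883.5239868164062, 480.313232421875), (125.16179656982422, 56.228572845458984), 86.13252258300781)
top yellow [410 207  36  22 298] [ 0.452 -0.229  0.017] -0.004 0.05 ((463.7898254394531, -234.75775146484375), (122.29261779785156, 49.238441467285156), 22.084487915039062)
top [377  83  42  41 765] med [ 0.876 -0.347  0.174] min [ 0.739 -0.355  0.006] max [ 0.949 -0.339  0.25 ]
top [ 377  108  130  128 6882] med [ 0.548 -0.347  0.132] min [ 0.3   -0.368  0.006] max [ 0.911 -0.149  0.25 ]
top [ 135  147   84   70 2126] med [0.909 0.446 0.082] min [0.855 0.305 0.006] max [0.95  0.578 0.186]
top [ 255  146   25   68 1075] med [0.743 0.221 0.114] min [0.724 0.127 0.006] max [0.95  0.251 0.224]
top [
[... 2521 characters left out ...]
  58   52 2381] med [0.55  0.229 0.016] min [0.454 0.151 0.006] max [0.695 0.305 0.044]
side [138 254  19  26 279] med [0.602 0.587 0.038] min [0.577 0.564 0.009] max [0.681 0.6   0.062]
side [148 271  14  21 206] med [0.532 0.557 0.034] min [0.525 0.543 0.006] max [0.626 0.573 0.058]
side [360 272  10  23 204] med [0.403 0.052 0.037] min [0.394 0.038 0.006] max [0.424 0.063 0.06 ]
side [395 273  23  16 152] med [ 0.421 -0.065  0.011] min [ 0.396 -0.093  0.006] max [ 0.46  -0.034  0.018]
side [ 183  277   59   32 1361] med [0.469 0.416 0.011] min [0.418 0.346 0.006] max [0.548 0.491 0.051]
over y -0.4 [ 0.29 -0.39  0.25] [ 0.3  -0.37  0.46]
over y -0.2 [ 0.67 -0.23  0.25] [ 0.7  -0.17  0.29]
```

View pics/topc.png

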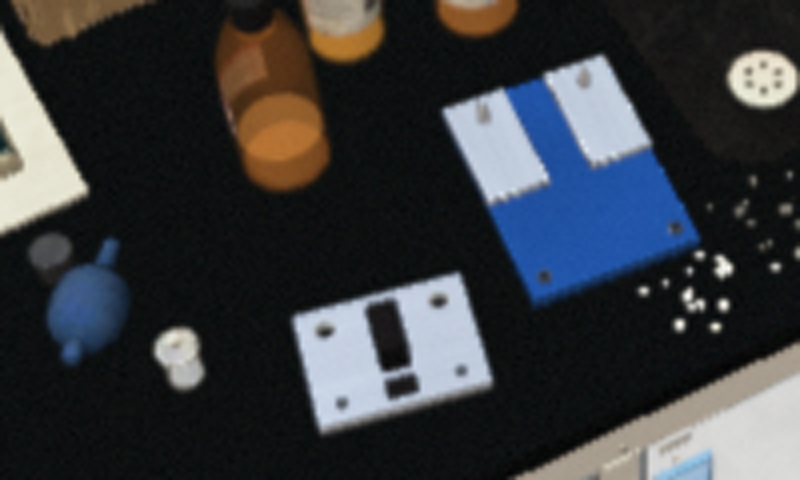

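```bash
python3 - <<'E'
from h import *
import pickle
for n in ['top','side','wrist']:
    c=pickle.load(open(n+'0.pkl','rb'));W=cloud(c); q=W.reshape(-1,3)
    q=q[np.isfinite(q[:,0])&(q[:,0]>.15)&(q[:,0]<.6)&(q[:,1]<-.3)&(q[:,1]>-.8)]
    for z in np.arange(-.3,1.0,.1):
        t=q[abs(q[:,2]-z)<.03]
        h=np.unique((t[:,:2]/.03).round().astype(int),axis=0,return_counts=True)
        print(n,round(z,1),[(round(a*.03,2),round(b*.03,2),k) for (a,b),k in zip(h[0].tolist(),h[1].tolist()) if k>2][:40])
E
```

```text
top -0.3 [(0.36, -0.42, 17), (0.36, -0.39, 43), (0.36, -0.36, 76), (0.39, -0.36, 65), (0.39, -0.33, 46), (0.39, -0.3, 23), (0.45, -0.33, 31), (0.48, -0.33, 10)]
top -0.2 [(0.36, -0.42, 16), (0.36, -0.39, 49), (0.36, -0.36, 81), (0.39, -0.36, 74), (0.39, -0.33, 43), (0.39, -0.3, 31)]
top -0.1 [(0.36, -0.42, 21), (0.36, -0.39, 54), (0.36, -0.36, 95), (0.39, -0.36, 50), (0.39, -0.33, 41), (0.39, -0.3, 18)]
top 0.0 [(0.3, -0.39, 7), (0.3, -0.36, 35), (0.33, -0.36, 18), (0.36, -0.36, 92), (0.36, -0.33, 62), (0.36, -0.3, 27), (0.39, -0.36, 77), (0.39, -0.33, 61), (0.39, -0.3, 32), (0.42, -0.36, 55), (0.42, -0.33, 69), (0.42, -0.3, 28), (0.45, -0.36, 44), (0.45, -0.33, 62), (0.45, -0.3, 26), (0.48, -0.36, 38), (0.48, -0.33, 60), (0.48, -0.3, 31), (0.51, -0.36, 38), (0.51, -0.33, 58), (0.51, -0.3, 25), (0.54, -0.36, 41), (0.54, -0.33, 59), (0.54, -0.3, 23), (0.57, -0.36, 32), (0.57, -0.33, 62), (0.57, -0.3, 22), (0.6, -0.36, 16), (0.6, -0.33, 35), (0.6, -0.3, 12)]
top 0.1 [(0.3, -0.39, 28), (0.3, -0.36, 134), (0.33, -0.36, 103), (0.36, -0.36, 73), (0.39, -0.36, 116), (0.42, -0.36, 117), (0.4
[... 4061 characters left out ...]
0), (0.39, -0.42, 419), (0.42, -0.42, 17)]
wrist 0.0 [(0.3, -0.39, 249), (0.33, -0.39, 389), (0.36, -0.42, 796), (0.36, -0.39, 260), (0.36, -0.36, 8), (0.39, -0.42, 5)]
wrist 0.1 [(0.3, -0.39, 2002), (0.33, -0.39, 603)]
wrist 0.2 [(0.21, -0.57, 332), (0.21, -0.54, 3), (0.24, -0.66, 257), (0.24, -0.63, 3), (0.27, -0.66, 74)]
wrist 0.3 [(0.21, -0.66, 30), (0.21, -0.57, 2664), (0.21, -0.54, 359), (0.24, -0.69, 92), (0.24, -0.66, 1882), (0.24, -0.6, 5379), (0.24, -0.57, 10514), (0.24, -0.54, 14429), (0.24, -0.51, 208), (0.27, -0.66, 9724), (0.27, -0.63, 15316), (0.27, -0.6, 5674), (0.27, -0.57, 30), (0.3, -0.66, 2340)]
wrist 0.4 []
wrist 0.5 []
wrist 0.6 []
wrist 0.7 []
wrist 0.8 []
wrist 0.9 []
```

View pics/wrist0.png

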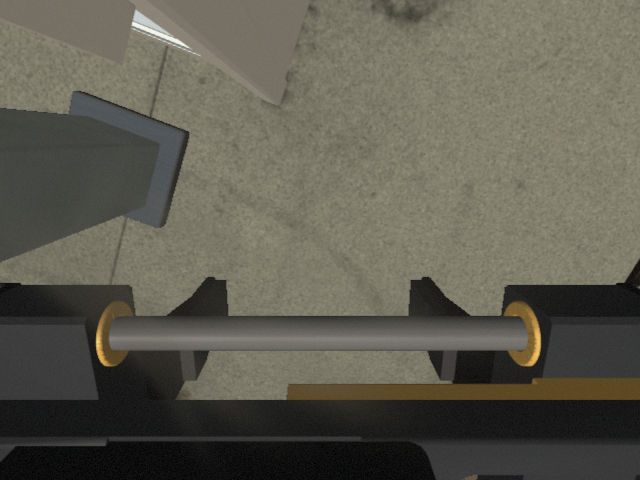

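Call:
servo_tool([
  [[-0.3,-0.5,0,0,0,-0.47,1],[-0.3,-0.5,0,0,0,-0.47,1],[-0.3,-0.5,0,0,0,-0.47,1],[-0.3,-0.5,0,0,0,-0.47,1],[-0.3,-0.5,0,0,0,-0.47,1],[-0.3,-0.5,0,0,0,-0.47,1],[-0.3,-0.5,0,0,0,-0.47,1],[-0.3,-0.5,0,0,0,-0.47,1],[-0.3,-0.5,0,0,0,-0.47,1],[-0.3,-0.5,0,0,0,-0.47,1],[-0.3,-0.5,0,0,0,-0.47,1],[-0.3,-0.5,0,0,0,-0.47,1]],
])

```text
time_s: 1.15
tool_pos: [0.0912, -0.4995, 0.2223]
tool_rot: [-180.0, -0.0, 105.5]
force: [-0.1, 0.3, -0.3]
grip_width: 0.0872
grasp_force: 0.0
```

```bash
cat >> h.py <<'E'
def st():
    o=get_obs(); print('t',round(o['time_s'],2),'q',o['qpos'].round(1).tolist(),'pos',o['tool_pos'].round(4).tolist(),'rot',o['tool_rot'].round(2).tolist(),'F',o['force'].round(1).tolist(),'w',round(o['grip_width'],4),'gf',o['grasp_force'])
E
python3 -c "
from h import *
st()"
```

```text
t 1.15 q [80.7, 1.4, -4.1, 102.9, 0.1, 75.8, 92.1] pos [0.0912, -0.4995, 0.2223] rot [-180.0, -0.03, 105.5] F [-0.1, 0.3, -0.3] w 0.0872 gf 0.0
```

```bash
cat >> h.py <<'E'
def rows(wps,p0=None,rot0=None):
    o=get_obs(); p0=np.array(o['tool_pos'] if p0 is None else p0); A=R.from_euler('xyz',o['tool_rot'] if rot0 is None else rot0,degrees=True)
    for x,y,z,yaw in wps:
        s=A.inv().apply(np.array([x,y,z])-p0)/.3; w=(A.inv()*R.from_euler('xyz',[180,0,yaw],degrees=True)).as_rotvec()/np.pi
        print(s.round(4).tolist(),w.round(4).tolist())
E
python3 -c "
from h import *
w=[(.088,-.328,.14,105)]
for a in range(-68,-10,7):
    t=np.radians(a); w.append((.34*np.cos(t),.34*np.sin(t),.14,a+180))
rows(w)"
```

```text
[0.5537, 0.1425, 0.2746] [-0.0, -0.0002, 0.0028]
[0.5596, 0.2804, 0.2746] [0.0, -0.0002, -0.0361]
[0.5837, 0.4166, 0.2746] [0.0, -0.0002, -0.075]
[0.6241, 0.549, 0.2747] [0.0, -0.0002, -0.1139]
[0.6804, 0.6754, 0.2747] [0.0, -0.0002, -0.1528]
[0.7517, 0.794, 0.2747] [0.0, -0.0001, -0.1917]
[0.8369, 0.903, 0.2748] [0.0, -0.0001, -0.2306]
[0.9347, 1.0009, 0.2748] [0.0001, -0.0001, -0.2694]
[1.0438, 1.0861, 0.2748] [0.0001, -0.0001, -0.3083]
[1.1624, 1.1573, 0.2749] [0.0001, -0.0001, -0.3472]
```

Call:
servo_tool([
  [[0.55,0.14,0.27,0,0,0,1],[0.55,0.14,0.27,0,0,0,1],[0.55,0.14,0.27,0,0,0,1],[0.55,0.14,0.27,0,0,0,1],[0.55,0.14,0.27,0,0,0,1],[0.56,0.28,0.27,0,0,-0.036,1],[0.58,0.415,0.27,0,0,-0.075,1],[0.625,0.55,0.27,0,0,-0.114,1],[0.68,0.675,0.27,0,0,-0.153,1],[0.75,0.795,0.27,0,0,-0.192,1],[0.835,0.9,0.27,0,0,-0.23,1],[0.835,0.9,0.27,0,0,-0.23,1]],
])

```text
time_s: 2.15
tool_pos: [0.2911, -0.1808, 0.1419]
tool_rot: [179.9, 0.1, 147.6]
force: [-0.2, 0.2, 0.8]
grip_width: 0.087
grasp_force: 0.0
```

```bash
python3 -c "
from h import *
st()
a=np.radians(-10)
rows([(.34*np.cos(a),.34*np.sin(a),.14,170),(.36,.15,.22,180),(.40,.40,.28,186),(.42,.33,.32,186)])"
```

```text
t 2.15 q [49.1, -17.0, -18.2, 127.7, -5.8, 68.5, 91.4] pos [0.2911, -0.1808, 0.1419] rot [179.89, 0.06, 147.61] F [-0.2, 0.2, 0.8] w 0.087 gf 0.0
[0.0943, 0.4208, 0.007] [0.0005, 0.0004, -0.1244]
[0.3964, 1.0547, -0.2588] [0.0005, 0.0005, -0.1799]
[0.73, 1.8302, -0.4576] [0.0005, 0.0005, -0.2133]
[0.5486, 1.6691, -0.5911] [0.0005, 0.0005, -0.2133]
```

```bash
python3 -c "
from h import *
rows([(.36,0.05,.25,170)],)
rows([(.59,.32,.25,180)],p0=(.36,.05,.25),rot0=(180,0,170))"
```

```text
[0.2178, 0.7734, -0.3591] [0.0005, 0.0004, -0.1244]
[-0.5987, 1.0195, 0.0] [0.0, 0.0, -0.0556]
```

Call:
servo_tool([
  [[0.22,0.77,-0.36,0,0,-0.12,1],[0.22,0.77,-0.36,0,0,-0.12,1],[0.22,0.77,-0.36,0,0,-0.12,1],[0.22,0.77,-0.36,0,0,-0.12,1],[0.22,0.77,-0.36,0,0,-0.12,1],[0.22,0.77,-0.36,0,0,-0.12,1],[0.22,0.77,-0.36,0,0,-0.12,1]],
])

```text
time_s: 2.73
tool_pos: [0.3638, 0.0355, 0.245]
tool_rot: [-179.9, -0.2, 168.1]
force: [0.8, -0.0, -0.5]
grip_width: 0.0871
grasp_force: 0.0
```

Call:
servo_tool([
  [[-0.6,1.0,0,0,0,-0.056,1],[-0.6,1.0,0,0,0,-0.056,1],[-0.6,1.0,0,0,0,-0.056,1],[-0.6,1.0,0,0,0,-0.056,1],[-0.6,1.0,0,0,0,-0.056,1],[-0.6,1.0,0,0,0,-0.056,1],[-0.6,1.0,0,0,0,-0.056,1],[-0.6,1.0,0,0,0,-0.056,1],[-0.6,1.0,0,0,0,-0.056,1],[-0.6,1.0,0,0,0,-0.056,1],[-0.6,1.0,0,0,0,-0.056,1]],
])

```text
time_s: 3.65
tool_pos: [0.6013, 0.2908, 0.2416]
tool_rot: [-179.9, -0.4, 178.3]
force: [-0.3, -0.6, 0.4]
grip_width: 0.0865
grasp_force: 0.0
```

```bash
python3 -c "
from h import *
import pickle
st(); c=shot('wrist'); pickle.dump(c,open('w1.pkl','wb')); cv2.imwrite('pics/w1.png',c['frame'][:,:,::-1]); print(c['origin'])"
```

```text
t 3.65 q [-14.1, 21.5, -18.7, 77.7, 6.7, 82.2, 55.7] pos [0.6013, 0.2908, 0.2416] rot [-179.91, -0.4, 178.28] F [-0.3, -0.6, 0.4] w 0.0865 gf 0.0
[0.52983378 0.29360844 0.4035144 ]
```

View pics/w1.png

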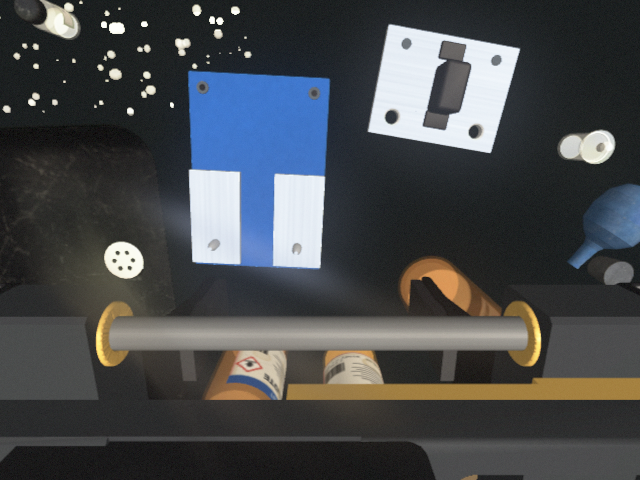

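```bash
cat >> h.py <<'E'
def pix(c,pts,z):
    p=np.atleast_2d(pts).astype(float)
    d=np.c_[(p[:,0]-c['cx'])/c['fx'],(p[:,1]-c['cy'])/c['fy'],np.ones(len(p))]@np.array(c['rotation']).T
    return c['origin']+d*((z-c['origin'][2])/d[:,2])[:,None]
def rect(c,mask,z,seed):
    k,l=cv2.connectedComponents(mask.astype(np.uint8)); m=(l==l[seed[1],seed[0]]).astype(np.uint8)
    cn=max(cv2.findContours(m,cv2.RETR_EXTERNAL,cv2.CHAIN_APPROX_NONE)[0],key=cv2.contourArea)[:,0]
    w=pix(c,cn,z)[:,:2]*1000
    return cv2.minAreaRect(w.astype(np.float32))
E
python3 - <<'E'
from h import *
import pickle
c=pickle.load(open('w1.pkl','rb')); f=c['frame'].astype(int); W=cloud(c)
r,g,b=f[...,0],f[...,1],f[...,2]
print('plate',rect(c,(f.min(-1)>120),.010,(420,60)))
print('corners',(pix(c,[(389,24),(520,47),(491,153),(368,130)],.01)*1000).round(1).tolist())
print('holes',(pix(c,[(391,116),(475,131)],.01)*1000).round(1).tolist())
print('front fix',(pix(c,[(189,71),(329,78)],.014)*1000).round(1).tolist())
print('landsrear',(pix(c,[(193,262),(321,268)],.022)*1000).round(1).tolist())
print('blue+lands',rect(c,((b>1.5*r)&(b>80))|(f.min(-1)>120),.016,(260,120)))
for nm,s in (('L',(300,210)),('R',(215,210))): print('land',nm,rect(c,(f.min(-1)>120),.022,s))
for nm,p in (('platez',(400,80)),('land',(215,200)),('blue',(260,120)),('grip',(455,90)),('table',(350,20)),('vial',(65,25)),('wb',(598,147))): print(nm,W[p[1],p[0]].round(4))
a=c['frame']; A=np.hstack([cv2.resize(a[225:275,185:235],(400,400),interpolation=2),cv2.resize(a[225:275,275:325],(400,400),interpolation=2)])
cv2.imwrite('pics/pins.png',A[:,:,::-1])
E
```

```text
plate ((483.86956787109375, 417.47564697265625), (131.11212158203125, 100.4297103881836), 78.90499877929688)
corners [[422.6, 363.9, 10.0], [446.3, 491.2, 10.0], [545.8, 472.5, 10.0], [519.1, 344.5, 10.0]]
holes [[506.2, 367.7, 10.0], [523.3, 454.1, 10.0]]
front fix [[459.0, 169.0, 14.0], [469.3, 305.4, 14.0]]
landsrear [[652.0, 152.8, 22.0], [662.9, 292.4, 22.0]]
blue+lands ((562.3082275390625, 227.9593048095703), (142.40769958496094, 198.1563262939453), 85.53956604003906)
land L ((610.8079833984375, 269.02618408203125), (52.70825958251953, 100.5602798461914), 85.49861145019531)
land R ((603.9293823242188, 182.33621215820312), (53.725276947021484, 100.56462097167969), 85.50406646728516)
platez [0.4724 0.3762 0.0084]
land [0.5849 0.1837 0.0216]
blue [0.5064 0.235  0.0136]
grip [0.4878 0.4181 0.0466]
table [ 4.152e-01  3.275e-01 -3.000e-04]
vial [0.4187 0.0628 0.0248]
wb [0.5417 0.5554 0.047 ]
```

View pics/pins.png

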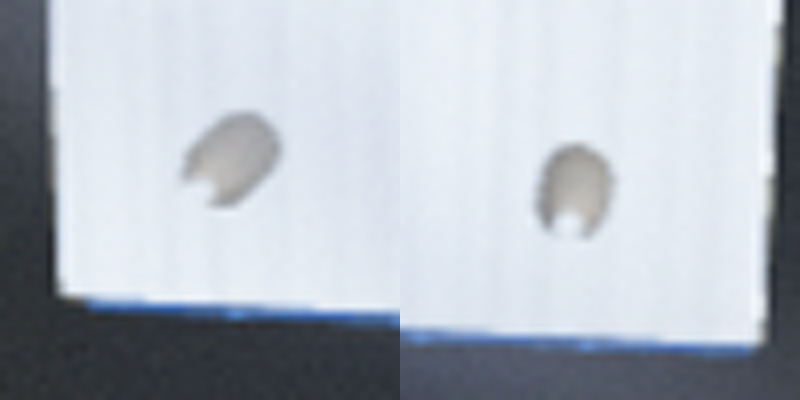

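```bash
python3 - <<'E'
from h import *
import pickle
c=pickle.load(open('w1.pkl','rb'))
p=pix(c,[(210.0,249.1),(295.9,252.8)],.044)[:,:2]*1000; print(p,np.hypot(*(p[1]-p[0])),np.degrees(np.arctan2(*(p[1]-p[0]))))
y=np.radians(-4.5); print('C from pins',p.mean(0)-72*np.array([np.cos(y),np.sin(y)]),'seat',p.mean(0)-32*np.array([np.cos(y),np.sin(y)]))
rows([(.483,.417,.10,168.9)])
rows([(.483,.417,.028,168.9)])
E
```

```text
[[631.70364073 179.90855836]
 [638.12122223 267.25198219]] 87.57887323611122 4.202271482258025
C from pins [563.13438345 229.22932517] seat [603.0110768  226.09096134]
[0.4041, 0.4126, 0.476] [-0.0007, -0.0019, 0.0517]
[0.4026, 0.413, 0.716] [-0.0007, -0.0019, 0.0517]
```

Call:
servo_tool([
  [[0.4,0.41,0.45,0,0,0.052,1],[0.4,0.41,0.45,0,0,0.052,1],[0.4,0.41,0.45,0,0,0.052,1],[0.4,0.41,0.45,0,0,0.052,1],[0.4,0.41,0.45,0,0,0.052,1],[0.4,0.41,0.45,0,0,0.052,1],[0.4,0.41,0.45,0,0,0.052,1],[0.4,0.41,0.45,0,0,0.052,1]],
])

```text
time_s: 4.37
tool_pos: [0.4854, 0.4156, 0.1094]
tool_rot: [-179.9, -0.2, 168.8]
force: [0.4, -0.6, 0.7]
grip_width: 0.0869
grasp_force: 0.0
```

```bash
python3 -c "
from h import *
st();rows([(.4835,.4173,.017,168.9)])"
```

```text
t 4.37 q [-26.2, 22.9, -21.1, 91.8, 8.7, 67.1, 29.7] pos [0.4854, 0.4156, 0.1094] rot [-179.87, -0.15, 168.85] F [0.4, -0.6, 0.7] w 0.0869 gf 0.0
[0.0065, 0.0049, 0.308] [-0.0007, -0.0008, -0.0003]
```

Call:
servo_tool([
  [[0.006,0.005,0.1,0,0,0,1],[0.006,0.005,0.2,0,0,0,1],[0.006,0.005,0.25,0,0,0,1],[0.006,0.005,0.28,0,0,0,1],[0.006,0.005,0.305,0,0,0,1],[0.006,0.005,0.305,0,0,0,1],[0.006,0.005,0.305,0,0,0,0],[0.006,0.005,0.305,0,0,0,0],[0.006,0.005,0.305,0,0,0,0],[0.006,0.005,0.305,0,0,0,0],[0.006,0.005,0.305,0,0,0,0],[0.006,0.005,0.305,0,0,0,0]],
], grip_force=35)

```text
time_s: 5.37
tool_pos: [0.4829, 0.4191, 0.0175]
tool_rot: [-179.9, -0.2, 168.9]
force: [0.1, 0.4, -0.2]
grip_width: 0.0552
grasp_force: 0.0
```

```bash
python3 -c "
from h import *
st()"
```

```text
t 5.37 q [-27.3, 28.4, -20.2, 95.8, 11.0, 58.0, 27.8] pos [0.4829, 0.4191, 0.0175] rot [-179.94, -0.23, 168.89] F [0.1, 0.4, -0.2] w 0.0552 gf 0.0
```

Call:
servo_tool([
  [[0,0,0,0,0,0,0],[0,0,0,0,0,0,0],[0,0,0,0,0,0,0],[0,0,0,0,0,0,0],[0,0,0,0,0,0,0],[0,0,0,0,0,0,0],[0,0,0,0,0,0,0],[0,0,0,0,0,0,0],[0,0,0,0,0,0,0],[0,0,0,0,0,0,0]],
])

```text
time_s: 6.2
tool_pos: [0.4827, 0.4185, 0.017]
tool_rot: [-179.9, -0.3, 168.9]
force: [-1.1, -2.7, 1.7]
grip_width: 0.0238
grasp_force: 35.0
```

Call:
servo_tool([
  [[0,0,-0.1,0,0,0,0],[0,0,-0.2,0,0,0,0],[0,0,-0.25,0,0,0,0],[0,0,-0.25,0,0,0,0],[0,0,-0.25,0,0,0,0]],
])

```text
time_s: 6.62
tool_pos: [0.4832, 0.4193, 0.092]
tool_rot: [-180.0, -0.2, 168.9]
force: [0.0, 0.1, -5.0]
grip_width: 0.0236
grasp_force: 35.0
```

```bash
python3 -c "
from h import *
st();c=shot('wrist');W=cloud(c); cv2.imwrite('pics/w2.png',c['frame'][:,:,::-1])
import pickle;pickle.dump(c,open('w2.pkl','wb'))
rows([(.6027,.2261,.095,175.5)])"
```

```text
t 6.62 q [-26.5, 23.9, -21.1, 92.6, 9.1, 65.4, 29.1] pos [0.4832, 0.4193, 0.092] rot [-179.98, -0.22, 168.89] F [0.0, 0.1, -5.0] w 0.0236 gf 34.99175981618464
[-0.517, -0.5516, -0.0164] [-0.0008, -0.0019, -0.0368]
```

View pics/w2.png

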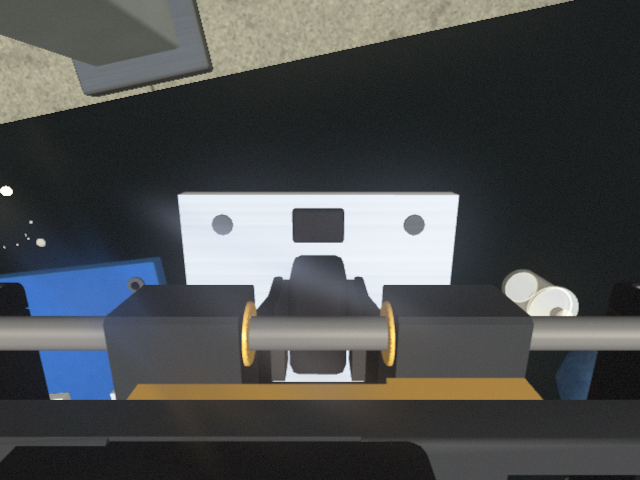

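```bash
python3 -c "
from h import *
import pickle
c=pickle.load(open('w2.pkl','rb')); W=cloud(c); print(W[240,200],W[240,440],W[210,320])
f=c['frame'].astype(int)
g=f.min(-1)
for u in (190,250,300,380,440): col=g[150:240,u]; print(u,150+np.argmax(np.diff(col)),end=' ')
for v in (200,240,270): r=g[v,100:520]>90; k=np.where(r)[0]; print('row',v,100+k.min(),100+k.max())
zt=.092-.0172+.010
p=pix(c,[(178.5,194.5),(459,194.5)],zt); print(p)
m=p[:,:2].mean(0); d=p[1]-p[0]; yaw=np.arctan2(-d[0],d[1]); print(np.hypot(*d[:2]),np.degrees(yaw)); cen=m+.05*np.array([np.cos(yaw),np.sin(yaw)]); print('cen',cen)
"
```

```text
[0.44636063 0.36999    0.0851165 ] [0.46810617 0.48177271 0.0853101 ] [0.44248043 0.42877899 0.08856149]
190 194 250 191 300 194 380 191 440 191 row 200 178 458
row 240 182 454
row 270 185 519
[[0.42359215 0.36610831 0.0848    ]
 [0.44831348 0.49278882 0.0848    ]]
0.12907011638155225 -11.042328341058347
cen [0.48502711 0.41987186]
```

Call:
servo_tool([
  [[-0.12,-0.13,0,0,0,-0.009,0],[-0.25,-0.27,0,0,0,-0.018,0],[-0.38,-0.41,0,0,0,-0.027,0],[-0.48,-0.51,0,0,0,-0.036,0],[-0.513,-0.551,0,0,0,-0.037,0],[-0.513,-0.551,0,0,0,-0.037,0],[-0.513,-0.551,0,0,0,-0.037,0],[-0.513,-0.551,0,0,0,-0.037,0]],
])

```text
time_s: 7.33
tool_pos: [0.6017, 0.2242, 0.0887]
tool_rot: [-179.8, -0.5, 175.3]
force: [-1.4, 0.6, -3.4]
grip_width: 0.0237
grasp_force: 35.0
```

```bash
python3 -c "
from h import *
st();c=shot('wrist');W=cloud(c); cv2.imwrite('pics/w3.png',c['frame'][:,:,::-1])
import pickle;pickle.dump(c,open('w3.pkl','wb'))
rows([(.6015,.2262,.066,175.5)])"
```

```text
t 7.33 q [-9.2, 24.1, -17.2, 92.2, 7.5, 65.4, 57.1] pos [0.6017, 0.2242, 0.0887] rot [-179.83, -0.49, 175.3] F [-1.4, 0.6, -3.4] w 0.0237 gf 34.99218989163637
[-0.0033, -0.0014, 0.0771] [-0.0005, -0.0028, -0.0]
```

View pics/w3.png

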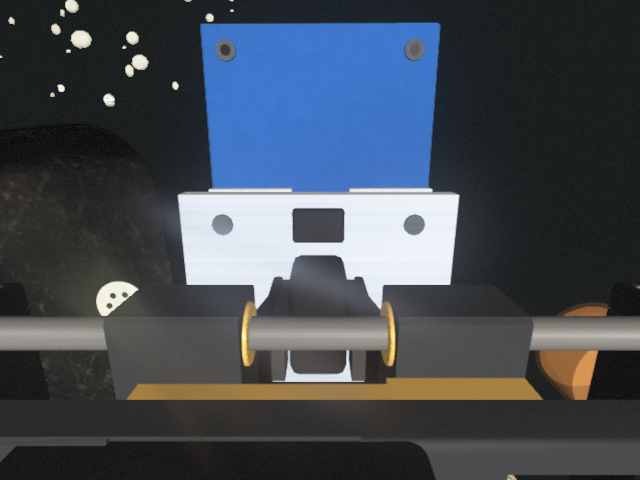

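```bash
python3 - <<'E'
from h import *
import pickle
c=pickle.load(open('w3.pkl','rb')); f=c['frame'].astype(int); g=f.min(-1)
for u in (195,280,360,450): print(u,[150+i for i in np.where(abs(np.diff(g[150:215,u]))>25)[0]],end=' ')
b=f[...,2]
for v in (40,80,150): k=np.where(b[v,190:450]>100)[0]; print('row',v,190+k.min(),190+k.max())
for u in (230,320,410): print(u,np.argmax(np.diff(b[10:60,u]))+10)
k=np.where(g[200,100:520]>90)[0]; print(100+k.min(),100+k.max())
zt=.0887-.0172+.010
def an(n,p):
    d=p[1]-p[0]; yaw=np.arctan2(-d[0],d[1]); print(n,(p[:,:2].mean(0)*1000).round(1),(np.hypot(*d[:2])*1000).round(1),np.degrees(yaw).round(2)); return p[:,:2].mean(0),np.array([np.cos(yaw),np.sin(yaw)])
m,x=an('fixfront',pix(c,[(201,24.5),(440,24)],.014)); print('C',m+.1*x,'seat',m+.14*x)
m,x=an('landfront',pix(c,[(208.5,189),(432,189)],.022)); print('seat',m+.045*x)
m,x=an('platefront',pix(c,[(178.5,194.5),(459,194.5)],zt)); print('cen',m+.05*x)
E
```

```text
195 [np.int64(190), np.int64(191), np.int64(193), np.int64(194)] 280 [np.int64(186), np.int64(187), np.int64(188), np.int64(191), np.int64(193), np.int64(194)] 360 [np.int64(187), np.int64(188), np.int64(191), np.int64(193), np.int64(194)] 450 [np.int64(190), np.int64(191), np.int64(193), np.int64(194)] row 40 201 439
row 80 204 436
row 150 209 430
230 23
320 22
410 22
178 458
fixfront [465.1 236.8] 137.5 -4.58
C [0.56474874 0.22885535] seat [0.60462077 0.22565837]
landfront [558.3 229.3] 138.6 -4.61
seat [0.60319238 0.22566019]
platefront [553.6 228.8] 129.2 -4.61
cen [0.60345679 0.22477614]
```

Call:
servo_tool([
  [[0.001,0.0035,0.03,0,0,0,0],[0.001,0.0035,0.06,0,0,0,0],[0.001,0.0035,0.08,0,0,0,0],[0.001,0.0035,0.1,0,0,0,0],[0.001,0.0035,0.12,0,0,0,0],[0.001,0.0035,0.13,0,0,0,0],[0.001,0.0035,0.138,0,0,0,0],[0.001,0.0035,0.138,0,0,0,0]],
])

```text
time_s: 8.05
tool_pos: [0.6017, 0.2274, 0.0496]
tool_rot: [-179.9, -0.3, 175.5]
force: [0.0, -1.6, -4.4]
grip_width: 0.024
grasp_force: 35.0
```

```bash
python3 -c "
from h import *
st();print(get_obs()['wrist_torque'])"
```

```text
t 8.05 q [-9.7, 26.3, -17.0, 94.0, 8.4, 61.3, 56.4] pos [0.6017, 0.2274, 0.0496] rot [-179.89, -0.29, 175.51] F [0.0, -1.6, -4.4] w 0.024 gf 34.99175428412855
[-0.17583924 -0.08206295 -0.07452401]
```

Call:
servo_tool([
  [[0,-0.002,0.01,0,0,0,0],[0,-0.004,0.02,0,0,0,0],[0,-0.004,0.028,0,0,0,0],[0,-0.004,0.034,0,0,0,0],[0,-0.004,0.034,0,0,0,0]],
])

```text
time_s: 8.47
tool_pos: [0.6014, 0.2272, 0.0396]
tool_rot: [-180.0, -0.3, 175.6]
force: [-0.9, 0.2, -4.6]
grip_width: 0.0238
grasp_force: 35.0
```

```bash
python3 -c "
from h import *
st();print(get_obs()['wrist_torque'])"
```

```text
t 8.47 q [-9.7, 26.9, -16.9, 94.5, 8.6, 60.2, 56.4] pos [0.6014, 0.2272, 0.0396] rot [-179.96, -0.29, 175.55] F [-0.9, 0.2, -4.6] w 0.0238 gf 34.99179461505264
[ 0.09650807 -0.11246546 -0.00474547]
```

Call:
servo_tool([
  [[0,0,0.004,0,0,0,0],[0,0,0.006,0,0,0,0],[0,0,0.006,0,0,0,0]],
])

```text
time_s: 8.72
tool_pos: [0.6018, 0.2272, 0.039]
tool_rot: [-180.0, -0.2, 175.6]
force: [-2.3, -0.8, 1.5]
grip_width: 0.0234
grasp_force: 35.0
```

```bash
python3 -c "
from h import *
st();print(get_obs()['wrist_torque'])"
```

```text
t 8.72 q [-9.7, 26.9, -16.9, 94.5, 8.6, 60.1, 56.4] pos [0.6018, 0.2272, 0.039] rot [-179.96, -0.24, 175.55] F [-2.3, -0.8, 1.5] w 0.0234 gf 34.9931380385533
[-0.21939862  0.36751621 -0.02143707]
```

Call:
servo_tool([
  [[0,0,0,0,0,0,0.6],[0,0,0,0,0,0,0.6],[0,0,0,0,0,0,0.6],[0,0,0,0,0,0,0.6],[0,0,0,0,0,0,0.6],[0,0,-0.05,0,0,0,0.6],[0,0,-0.1,0,0,0,0.6],[0,0,-0.2,0,0,0,0.6],[0,0,-0.3,0,0,0,0.6],[0,0,-0.4,0,0,0,0.6],[0,0,-0.5,0,0,0,0.6],[0,0,-0.6,0,0,0,0.6]],
])

```text
time_s: 9.72
tool_pos: [0.6024, 0.227, 0.2198]
tool_rot: [-180.0, -0.2, 175.5]
force: [1.0, -0.0, 0.1]
grip_width: 0.0524
grasp_force: 0.0
```

```bash
python3 -c "
from h import *
import pickle
st();c=shot('wrist');W=cloud(c); cv2.imwrite('pics/w4.png',c['frame'][:,:,::-1]);pickle.dump(c,open('w4.pkl','wb'))"
```

```text
t 9.72 q [-8.9, 18.8, -17.9, 83.6, 5.7, 78.7, 58.5] pos [0.6024, 0.227, 0.2198] rot [-179.96, -0.24, 175.54] F [1.0, -0.0, 0.1] w 0.0524 gf 0.0
```

View pics/w4.png

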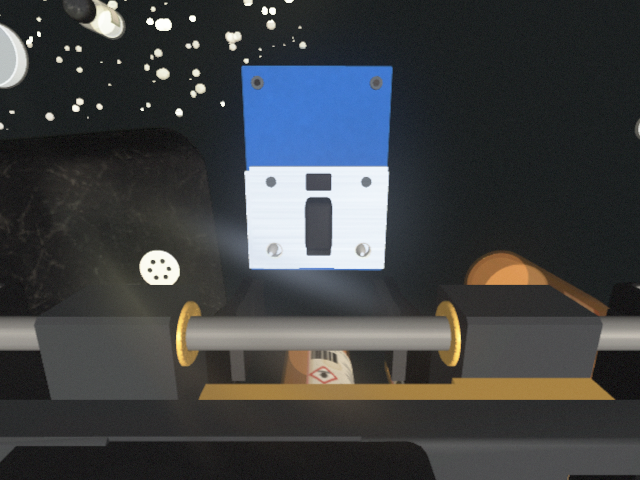

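```bash
python3 - <<'E'
from h import *
import pickle
c=pickle.load(open('w4.pkl','rb')); W=cloud(c); f=c['frame'].astype(int)
for p in [(258,175),(380,175),(255,262),(375,262),(318,265),(318,172)]: print(p,W[p[1]-1:p[1]+2,p[0]-1:p[0]+2].reshape(-1,3).mean(0).round(4))
print('plate',rect(c,f.min(-1)>120,.032,(290,210)))
m=pix(c,[(242,66.5),(392,66.5)],.014); d=m[1]-m[0]; y=np.arctan2(-d[0],d[1]); x=np.array([np.cos(y),np.sin(y)]); print('fix yaw',np.degrees(y),'C',m[:,:2].mean(0)+.1*x,np.hypot(*d[:2]))
t=pickle.load(open('top0.pkl','rb')); W=cloud(t)
for n,p in dict(soap=(420,165),soapgreen=(425,146),soapbot=(415,178),faucet=(400,150),tapbase=(397,168),heel=(440,222),tip=(412,210)).items(): print(n,W[p[1],p[0]].round(3))
q=W[90:200,380:450].reshape(-1,3); q=q[(q[:,1]>-.335)&(q[:,2]>.05)]
print('soap/tap extents', [ (round(a,2),round(b,2),k) for (a,b),k in zip((np.unique((q[:,:2]/.03).round(),axis=0)*.03).tolist(),np.unique((q[:,:2]/.03).round(),axis=0,return_counts=True)[1].tolist()) if k>5])
E
```

```text
(258, 175) [0.557  0.1741 0.0311]
(380, 175) [0.5658 0.2887 0.0307]
(255, 262) [0.6425 0.1608 0.031 ]
(375, 262) [0.6517 0.2808 0.031 ]
(318, 265) [0.6503 0.2236 0.0314]
(318, 172) [0.5585 0.2307 0.0316]
plate ((603.0321044921875, 225.53744506835938), (136.32540893554688, 100.6671371459961), 85.60602569580078)
fix yaw -4.41074802209167 C [0.56442712 0.229218  ] 0.13758417489157196
soap [ 0.609 -0.29   0.094]
soapgreen [ 0.623 -0.309  0.161]
soapbot [ 0.618 -0.289  0.023]
faucet [ 0.698 -0.268  0.101]
tapbase [ 0.696 -0.266  0.015]
heel [ 0.407 -0.237  0.034]
tip [ 0.512 -0.204  0.005]
soap/tap extents [(0.6, -0.33, 63), (0.6, -0.3, 116), (0.6, -0.27, 8), (0.63, -0.33, 82), (0.63, -0.3, 182), (0.63, -0.27, 144), (0.66, -0.3, 17), (0.66, -0.27, 14), (0.69, -0.33, 22), (0.69, -0.3, 45), (0.69, -0.27, 324), (0.69, -0.24, 53), (0.69, -0.21, 46), (0.69, -0.18, 58), (0.69, -0.15, 49), (0.72, -0.27, 167)]
```

```bash
python3 -c "
from h import *
rows([(.53,.02,.27,180)])
rows([(.51,-.18,.27,195)],p0=(.53,.02,.27),rot0=(180,0,180))"
```

```text
[0.1955, -0.7114, -0.1463] [0.0011, 0.0018, -0.0248]
[0.0667, -0.6667, -0.0] [0.0, 0.0, -0.0833]
```

Call:
servo_tool([
  [[0.19,-0.71,-0.16,0,0,-0.025,1],[0.19,-0.71,-0.16,0,0,-0.025,1],[0.19,-0.71,-0.16,0,0,-0.025,1],[0.19,-0.71,-0.16,0,0,-0.025,1],[0.19,-0.71,-0.16,0,0,-0.025,1],[0.19,-0.71,-0.16,0,0,-0.025,1]],
])

```text
time_s: 10.27
tool_pos: [0.5284, 0.0125, 0.2682]
tool_rot: [-179.8, -0.1, 179.6]
force: [1.0, 0.3, -0.5]
grip_width: 0.0828
grasp_force: 0.0
```

Call:
servo_tool([
  [[0.067,-0.67,0,0,0,-0.083,1],[0.067,-0.67,0,0,0,-0.083,1],[0.067,-0.67,0,0,0,-0.083,1],[0.067,-0.67,0,0,0,-0.083,1],[0.067,-0.67,0,0,0,-0.083,1],[0.067,-0.67,0,0,0,-0.083,1],[0.067,-0.67,0,0,0,-0.083,1]],
])

```text
time_s: 10.85
tool_pos: [0.5084, -0.1856, 0.2666]
tool_rot: [180.0, -0.3, -165.4]
force: [0.1, 1.1, 0.5]
grip_width: 0.087
grasp_force: 0.0
```

```bash
python3 -c "
from h import *
import pickle
st();c=shot('wrist');W=cloud(c); cv2.imwrite('pics/w5.png',c['frame'][:,:,::-1]);pickle.dump(c,open('w5.pkl','wb'))"
```

```text
t 10.85 q [18.9, 4.4, -1.9, 94.6, 0.3, 81.2, 121.6] pos [0.5084, -0.1856, 0.2666] rot [180.0, -0.28, -165.42] F [0.1, 1.1, 0.5] w 0.087 gf 0.0
```

View pics/w5.png

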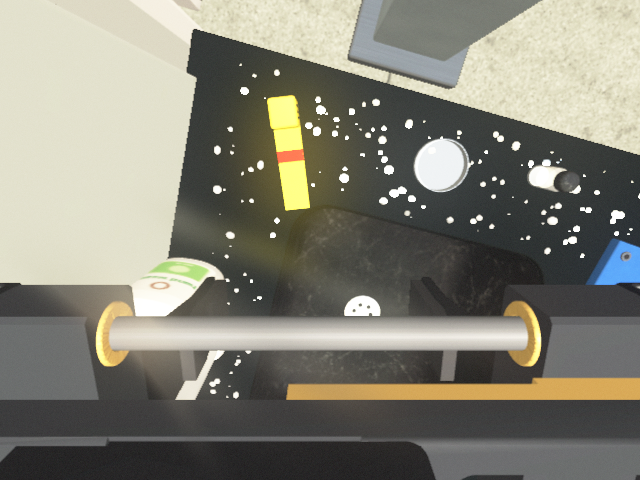

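```bash
python3 - <<'E'
from h import *
import pickle
c=pickle.load(open('w5.pkl','rb')); W=cloud(c)
f=c['frame'].astype(int); y=(f[...,0]>150)&(f[...,2]<.62*f[...,0])&(f[...,1]>120)
sub=(slice(85,215),slice(255,320))
Z=W[...,2]
k,l=cv2.connectedComponents(((y|((f[...,0]>180)&(f[...,1]<120))).astype(np.uint8))); m=l==l[180,292]
P=W[m]; h=P[P[:,2]>.037]; print('heel top',h.mean(0).round(4),cv2.minAreaRect(h[:,:2].astype(np.float32)*1000),len(h))
s=P[(P[:,2]<.02)&(P[:,2]>0)]; print('slope',s.mean(0).round(4),cv2.minAreaRect(s[:,:2].astype(np.float32)*1000))
print('tip',pix(c,[(286,210),(309,208)],.003).round(4).tolist())
print('all',P.min(0),P.max(0))
q=f[...,0:3].mean(-1)
# wall y
w=W[20:250,0:170].reshape(-1,3); w=w[(w[:,2]>.03)&(w[:,2]<.35)]
for x0 in (.33,.38,.43,.48,.53): t=w[abs(w[:,0]-x0)<.02]; print(x0,len(t), t[:,1].max().round(4) if len(t) else '',np.median(t[:,1]) if len(t) else '')
rr=(f[...,0]>180)&(f[...,1]<130)&(f[...,2]<120)&m; print('red',W[rr].mean(0).round(4))
a=c['frame'][85:220,250:330]; cv2.imwrite('pics/wc.png',cv2.resize(a,None,fx=4,fy=4,interpolation=2)[:,:,::-1])
E
```

```text
heel top [ 0.4207 -0.2452  0.041 ] ((420.6837158203125, -245.29376220703125), (29.931076049804688, 28.207904815673828), 21.65276336669922) 871
slope [ 0.4741 -0.2247  0.0084] ((460.60919189453125, -229.76510620117188), (125.57037353515625, 29.508014678955078), 20.821624755859375)
tip [[0.5233, -0.2201, 0.003], [0.5142, -0.1946, 0.003]]
all [nan nan nan] [nan nan nan]
0.33 0  
0.38 1230 -0.3566 -0.35785349511089226
0.43 11068 -0.3455 -0.3473747394477512
0.48 10547 -0.3454 -0.34733674043981133
0.53 7732 -0.3455 -0.34731919633567904
red [ 0.4611 -0.2297  0.0102]
```

View pics/wc.png

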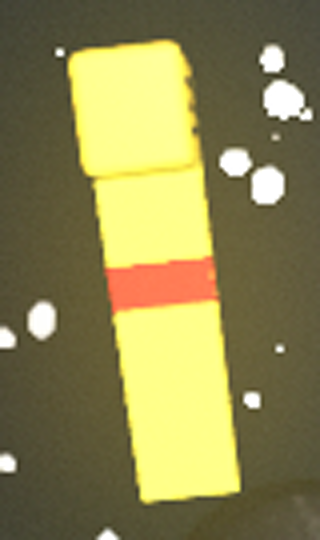

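```bash
python3 -c "
from h import *
rows([(.4143,-.2,.20,21.1)])"
```

```text
[0.3196, 0.0246, 0.2237] [-0.002, -0.0007, 0.9652]
```

Call:
servo_tool([
  [[0.32,0.025,0.22,0,0,0.965,1],[0.32,0.025,0.22,0,0,0.965,1],[0.32,0.025,0.22,0,0,0.965,1],[0.32,0.025,0.22,0,0,0.965,1],[0.32,0.025,0.22,0,0,0.965,1],[0.32,0.025,0.22,0,0,0.965,1],[0.32,0.025,0.22,0,0,0.965,1],[0.32,0.025,0.22,0,0,0.965,1],[0.32,0.025,0.22,0,0,0.965,1],[0.32,0.025,0.22,0,0,0.965,1],[0.32,0.025,0.22,0,0,0.965,1],[0.32,0.025,0.22,0,0,0.965,1]],
])

```text
time_s: 11.9
tool_pos: [0.4153, -0.1971, 0.2014]
tool_rot: [-179.8, -0.1, 108.9]
force: [-0.5, 0.4, 0.2]
grip_width: 0.0871
grasp_force: 0.0
```

```bash
python3 -c "
from h import *
st();rows([(.4143,-.2,.20,21.1)])"
```

```text
t 11.9 q [23.8, -3.8, -1.8, 110.4, -0.0, 73.7, 41.0] pos [0.4153, -0.1971, 0.2014] rot [-179.77, -0.07, 108.92] F [-0.5, 0.4, 0.2] w 0.0871 gf 0.0
[-0.0081, -0.0063, 0.0045] [-0.0013, 0.0007, 0.4879]
```

Call:
servo_tool([
  [[-0.008,-0.006,0,0,0,0.488,1],[-0.008,-0.006,0,0,0,0.488,1],[-0.008,-0.006,0,0,0,0.488,1],[-0.008,-0.006,0,0,0,0.488,1],[-0.008,-0.006,0,0,0,0.488,1],[-0.008,-0.006,0,0,0,0.488,1],[-0.008,-0.006,0,0,0,0.488,1],[-0.008,-0.006,0,0,0,0.488,1],[-0.008,-0.006,0,0,0,0.488,1],[-0.008,-0.006,0,0,0,0.488,1],[-0.008,-0.006,0,0,0,0.488,1],[-0.008,-0.006,0,0,0,0.488,1]],
])

```text
time_s: 12.9
tool_pos: [0.4144, -0.2, 0.2014]
tool_rot: [-179.9, 0.2, 23.0]
force: [-0.2, 0.6, 0.6]
grip_width: 0.0867
grasp_force: 0.0
```

```bash
python3 -c "
from h import *
st();rows([(.4143,-.2285,.012,21.1)])"
```

```text
t 12.9 q [26.7, -3.7, -4.2, 110.2, -0.2, 73.6, -44.4] pos [0.4144, -0.2, 0.2014] rot [-179.92, 0.22, 22.98] F [-0.2, 0.6, 0.6] w 0.0867 gf 0.0
[-0.035, 0.0884, 0.6312] [-0.0004, 0.0012, 0.0104]
```

Call:
servo_tool([
  [[-0.035,0.088,0.12,0,0,0.01,1],[-0.035,0.088,0.24,0,0,0.01,1],[-0.035,0.088,0.36,0,0,0.01,1],[-0.035,0.088,0.45,0,0,0.01,1],[-0.035,0.088,0.52,0,0,0.01,1],[-0.035,0.088,0.57,0,0,0.01,1],[-0.035,0.088,0.61,0,0,0.01,1],[-0.035,0.088,0.628,0,0,0.01,1],[-0.035,0.088,0.628,0,0,0.01,1]],
])

```text
time_s: 13.65
tool_pos: [0.4132, -0.2286, 0.0118]
tool_rot: [-179.8, 0.3, 21.5]
force: [0.7, -0.2, -0.1]
grip_width: 0.0873
grasp_force: 0.0
```

Call:
servo_tool([
  [[0,0,0,0,0,0,0],[0,0,0,0,0,0,0],[0,0,0,0,0,0,0],[0,0,0,0,0,0,0],[0,0,0,0,0,0,0],[0,0,0,0,0,0,0],[0,0,0,0,0,0,0],[0,0,0,0,0,0,0],[0,0,0,0,0,0,0],[0,0,0,0,0,0,0],[0,0,0,0,0,0,0],[0,0,0,0,0,0,0]],
], grip_force=25)

```text
time_s: 14.65
tool_pos: [0.4139, -0.2315, 0.0134]
tool_rot: [180.0, 0.2, 21.3]
force: [1.4, -3.1, 3.5]
grip_width: 0.0291
grasp_force: 23.4
```

```bash
python3 -c "
from h import *
st()"
```

```text
t 14.65 q [28.1, 9.9, -2.4, 119.9, 0.7, 50.4, -43.4] pos [0.4139, -0.2315, 0.0134] rot [179.99, 0.2, 21.28] F [1.4, -3.1, 3.5] w 0.0291 gf 23.419202978548128
```

Call:
servo_tool([
  [[0,0,0,0,0,0,0],[0,0,0,0,0,0,0],[0,0,0,0,0,0,0],[0,0,0,0,0,0,0],[0,0,-0.05,0,0,0,0],[0,0,-0.13,0,0,0,0],[0,0,-0.2,0,0,0,0],[0,0,-0.25,0,0,0,0],[0,0,-0.25,0,0,0,0],[0,0,-0.25,0,0,0,0]],
])

```text
time_s: 15.48
tool_pos: [0.4129, -0.2297, 0.0871]
tool_rot: [-179.8, 0.3, 21.3]
force: [-0.6, -0.1, -2.1]
grip_width: 0.029
grasp_force: 23.3
```

```bash
python3 -c "
from h import *
import pickle
st();c=shot('wrist');W=cloud(c); cv2.imwrite('pics/w6.png',c['frame'][:,:,::-1]);pickle.dump(c,open('w6.pkl','wb'))"
```

```text
t 15.48 q [28.2, 4.0, -2.5, 116.5, 0.3, 59.8, -43.1] pos [0.4129, -0.2297, 0.0871] rot [-179.82, 0.3, 21.32] F [-0.6, -0.1, -2.1] w 0.029 gf 23.34820659016259
```

View pics/w6.png

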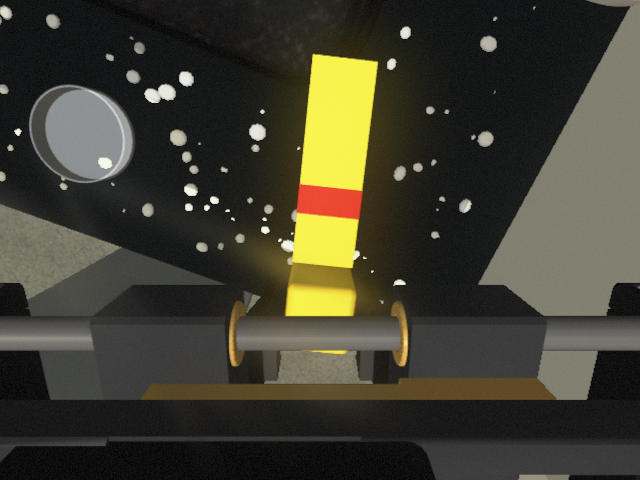

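```bash
cat >> h.py <<'E'
def wedge(c,seed):
    W=cloud(c); f=c['frame'].astype(int)
    m=(f[...,0]>120)&(f[...,2]<.5*f[...,0])
    k,l=cv2.connectedComponents(m.astype(np.uint8)); m=l==l[seed[1],seed[0]]; m[265:]=False
    P=W[m]; P=P[np.isfinite(P[:,0])]
    red=m&(f[...,1]<.5*f[...,0])
    v,u=np.where(m); pts=[]
    for a in range(v.min()+4,258,4):
        k=u[v==a]; q=W[a,int(k.mean())-3:int(k.mean())+4].mean(0); L=pix(c,[(k.min()-.5,a)],q[2])[0]; Rr=pix(c,[(k.max()+.5,a)],q[2])[0]; pts.append((L+Rr)/2)
    pts=np.array(pts); d=np.linalg.svd(pts[:,:2]-pts[:,:2].mean(0))[2][0]; d*=np.sign(d[0])
    A=np.c_[(pts[:,:2]-pts[:,:2].mean(0))@d,np.ones(len(pts))]; sl=np.linalg.lstsq(A,pts[:,2],rcond=None)[0]
    tv=v.min(); k=u[v<=tv+3]; 
    return dict(yaw=np.degrees(np.arctan2(d[1],d[0])),mid=pts[:,:2].mean(0),slope=sl[0],midz=sl[1],red=W[red].mean(0),tiprow=tv,maxs=((P[:,:2]-pts[:,:2].mean(0))@d).max(),d=d)
E
python3 -c "
from h import *
import pickle
c=pickle.load(open('w6.pkl','rb')); r=wedge(c,(340,100)); print(r); print('tip',r['mid']+r['maxs']*r['d'])"
```

```text
Traceback (most recent call last):
  File "h.py", line 41, in wedge
    pts=np.array(pts); d=np.linalg.svd(pts[:,:2]-pts[:,:2].mean(0))[2][0]; d*=np.sign(d[0])
                         ~~~~~~~~~~~~~^^^^^^^^^^^^^^^^^^^^^^^^^^^^^
numpy.linalg.LinAlgError: SVD did not converge
```

```bash
sed -i 's/    pts=np.array(pts); d=/    pts=np.array(pts); pts=pts[np.isfinite(pts[:,2])]; d=/; s/\.mean(0); L=pix/; q=np.nanmedian(q,0); L=pix/; s/W\[red\]\.mean(0)/np.nanmean(W[red],0)/' h.py
python3 -W ignore -c "
from h import *
import pickle
c=pickle.load(open('w6.pkl','rb')); r=wedge(c,(340,100)); print(r); print('tip',r['mid']+r['maxs']*r['d'])"
```

```text
{'yaw': np.float64(15.699509939127118), 'mid': array([ 0.47705278, -0.21199029]), 'slope': np.float64(-0.14092697405898266), 'midz': np.float64(0.0811209863976363), 'red': array([ 0.4583232 , -0.21737053,  0.08284622]), 'tiprow': np.int64(54), 'maxs': np.float64(0.09141631497780574), 'd': array([0.96269406, 0.27059221])}
tip [ 0.56505872 -0.18725375]
```

Call:
servo_tool([
  [[0,0,0.12,0,0,0,0],[0,0,0.2,0,0,0,0],[0,0,0.24,0,0,0,0],[0,0,0.25,0,0,0,0],[0,0,0.25,0,0,0,0.5],[0,0,0.25,0,0,0,0.5],[0,0,0.25,0,0,0,0.5],[0,0,0.25,0,0,0.031,0.5],[0,0,0.25,0,0,0.031,0],[0,0,0.25,0,0,0.031,0],[0,0,0.25,0,0,0.031,0],[0,0,0.25,0,0,0.031,0]],
])

```text
time_s: 16.53
tool_pos: [0.413, -0.2306, 0.0127]
tool_rot: [-179.9, 0.3, 15.8]
force: [1.2, 0.7, -1.2]
grip_width: 0.0282
grasp_force: 24.2
```

Call:
servo_tool([
  [[0,0,0,0,0,0,0],[0,0,0,0,0,0,0],[0,0,0,0,0,0,0],[0,0,0,0,0,0,0],[0,0,-0.08,0,0,0,0],[0,0,-0.2,0,0,0,0],[0,0,-0.3,0,0,0,0],[0,0,-0.35,0,0,0,0],[0,0,-0.35,0,0,0,0],[0,0,-0.35,0,0,0,0]],
])

```text
time_s: 17.37
tool_pos: [0.4142, -0.231, 0.1184]
tool_rot: [180.0, 0.2, 15.7]
force: [0.5, 0.9, -1.8]
grip_width: 0.0284
grasp_force: 24.2
```

```bash
python3 -W ignore -c "
from h import *
import pickle
st();c=shot('wrist');pickle.dump(c,open('w7.pkl','wb'))
r=wedge(c,(330,120)); print(r); print('tip',r['mid']+r['maxs']*r['d'])
rows([(.37,0,.14,10)])"
```

```text
t 17.37 q [27.7, 2.0, -1.9, 114.7, 0.2, 63.5, -48.6] pos [0.4142, -0.231, 0.1184] rot [179.97, 0.19, 15.72] F [0.5, 0.9, -1.8] w 0.0284 gf 24.15810289909132
{'yaw': np.float64(19.09252174291009), 'mid': array([ 0.47557402, -0.20943634]), 'slope': np.float64(-0.13690738934143679), 'midz': np.float64(0.11352300331877167), 'red': array([ 0.45643936, -0.21617972,  0.11518072]), 'tiprow': np.int64(59), 'maxs': np.float64(0.09575340409104072), 'd': array([0.94499161, 0.32709456])}
tip [ 0.56606019 -0.17811592]
[0.0691, -0.7788, -0.0756] [-0.0004, 0.0017, 0.0318]
```

```bash
python3 -W ignore -c "
from h import *
import pickle
for n,s in (('w6.pkl',(340,100)),('w7.pkl',(330,120))):
    c=pickle.load(open(n,'rb')); f=c['frame'].astype(int); W=cloud(c)
    m=(f[...,0]>120)&(f[...,2]<.5*f[...,0]); k,l=cv2.connectedComponents(m.astype(np.uint8)); m=l==l[s[1],s[0]]
    print(n)
    for a in range(50,300,15):
        k=np.where(m[a])[0]
        if len(k): print(a,k.min(),k.max(),W[a,(k.min()+k.max())//2].round(4))
"
```

```text
w6.pkl
65 311 377 [ 0.5143 -0.2019  0.0753]
80 310 375 [ 0.5084 -0.2034  0.0761]
95 308 373 [ 0.5022 -0.2049  0.0784]
110 307 371 [ 0.4964 -0.2068  0.0789]
125 305 370 [ 0.4903 -0.2083  0.0793]
140 304 368 [ 0.4843 -0.2102  0.0802]
155 302 366 [ 0.478  -0.2119  0.0796]
170 301 364 [ 0.4717 -0.2134  0.0819]
185 299 362 [ 0.4654 -0.2149  0.084 ]
200 297 361 [ 0.4591 -0.2169  0.0847]
215 297 359 [ 0.4526 -0.219   0.0849]
230 295 357 [ 0.4459 -0.2207  0.0855]
245 294 355 [ 0.4395 -0.2222  0.0873]
260 293 353 [ 0.4325 -0.2245  0.0873]
275 290 350 [ 0.4299 -0.224   0.1005]
290 287 355 [ 0.4293 -0.2246  0.1145]
w7.pkl
65 271 336 [ 0.5126 -0.1965  0.1095]
80 272 337 [ 0.5071 -0.1984  0.1095]
95 272 338 [ 0.5013 -0.2005  0.1107]
110 274 338 [ 0.4956 -0.2025  0.1099]
125 275 339 [ 0.4897 -0.2046  0.1117]
140 276 340 [ 0.4837 -0.2067  0.1113]
155 277 340 [ 0.4777 -0.2084  0.1145]
170 278 341 [ 0.4714 -0.2106  0.1131]
185 279 342 [ 0.4654 -0.2127  0.1152]
200 280 343 [ 0.4592 -0.2149  0.1164]
215 281 344 [ 0.4526 -0.2172  0.1157]
230 282 344 [ 0.4467 -0.2194  0.1185]
245 283 344 [ 0.4399 -0.2213  0.1185]
260 284 346 [ 0.4336 -0.224   0.1198]
275 287 345 [ 0.429  -0.2258  0.1262]
290 284 349 [ 0.4294 -0.2258  0.1437]
```

```bash
python3 -c "
from h import *
rows([(.41,0.03,.15,5)])
rows([(.4307,.2396,.10,-8)],p0=(.41,.03,.15),rot0=(180,0,5))"
```

```text
[0.2243, -0.839, -0.1097] [-0.0003, 0.0017, 0.0595]
[0.1296, -0.69, 0.1667] [0.0, -0.0, 0.0722]
```

Call:
servo_tool([
  [[0.08,-0.1,-0.1,0,0,0.01,0],[0.11,-0.2,-0.1,0,0,0.02,0],[0.14,-0.33,-0.1,0,0,0.03,0],[0.17,-0.46,-0.1,0,0,0.04,0],[0.19,-0.59,-0.1,0,0,0.05,0],[0.21,-0.72,-0.1,0,0,0.06,0],[0.22,-0.8,-0.1,0,0,0.06,0],[0.22,-0.84,-0.1,0,0,0.06,0]],
], grip_force=50)

```text
time_s: 18.08
tool_pos: [0.4073, 0.0334, 0.146]
tool_rot: [-179.9, 0.5, 5.2]
force: [-0.2, -0.9, -0.3]
grip_width: 0.0279
grasp_force: 48.6
```

Call:
servo_tool([
  [[0.02,-0.12,0,0,0,0.012,0],[0.05,-0.24,0,0,0,0.024,0],[0.07,-0.36,0,0,0,0.036,0],[0.09,-0.48,0,0,0,0.048,0],[0.11,-0.6,0.05,0,0,0.06,0],[0.13,-0.67,0.1,0,0,0.072,0],[0.13,-0.69,0.15,0,0,0.072,0],[0.13,-0.69,0.16,0,0,0.072,0],[0.13,-0.69,0.16,0,0,0.072,0]],
])

```text
time_s: 18.83
tool_pos: [0.4286, 0.2375, 0.0971]
tool_rot: [179.8, 0.5, -8.0]
force: [-0.1, -0.6, -1.3]
grip_width: 0.0279
grasp_force: 48.6
```

```bash
python3 -W ignore -c "
from h import *
import pickle
st();c=shot('wrist');pickle.dump(c,open('w8.pkl','wb'))
f=c['frame'].astype(int); W=cloud(c)
m=(f[...,0]>120)&(f[...,2]<.5*f[...,0]); P=[]
for a in range(40,265,10):
    k=np.where(m[a,200:440])[0]+200
    if len(k)>40: z=np.nanmedian(W[a,k.min()+10:k.max()-10,2]); q=pix(c,[(k.min()-.5,a),(k.max()+.5,a)],z); P.append(q.mean(0)); a%40==0 and print(a,k.min(),k.max(),q.mean(0).round(4))
P=np.array(P); s=np.polyfit(P[:,0],P[:,1],1); print('yaw',np.degrees(np.arctan(s[0])),'y at tool x',np.polyval(s,get_obs()['tool_pos'][0]),'slope',np.polyfit(P[:,0],P[:,2],1)[0])
r=m&(f[...,1]<.5*f[...,0]); print('red',np.nanmean(W[r],0))
b=(f[...,2]>1.6*f[...,0])&(f[...,2]>90)
for a in range(20,240,20):
    k=np.where(b[a])[0]; w=np.where(f[a].min(-1)>110)[0]
    print(a,len(k),k.min() if len(k) else '',k.max() if len(k) else '','white',len(w),w.min() if len(w) else '',w.max() if len(w) else '')
"
```

```text
t 18.83 q [0.3, 7.6, -34.0, 112.5, 4.6, 61.8, -133.8] pos [0.4286, 0.2375, 0.0971] rot [179.76, 0.54, -8.04] F [-0.1, -0.6, -1.3] w 0.0279 gf 48.609350289189024
80 273 337 [0.5265 0.2296 0.0871]
120 276 339 [0.5102 0.2309 0.0896]
160 279 341 [0.4933 0.2323 0.0918]
200 281 344 [0.476  0.2336 0.0944]
240 284 345 [0.4581 0.2353 0.0969]
yaw -4.86803368404285 y at tool x 0.23771209706879678 slope -0.1442164243021265
red [0.47311403 0.23389108 0.09380252]
20 0   white 184 177 422
40 18 400 417 white 168 180 373
60 199 189 417 white 12 314 325
80 159 191 417 white 1 338 338
100 158 194 417 white 2 274 339
120 154 197 416 white 14 275 628
140 152 200 416 white 8 277 447
160 149 203 416 white 16 278 480
180 128 206 415 white 30 280 546
200 64 209 272 white 22 405 632
220 0   white 47 356 603
```

```bash
python3 -W ignore -c "
from h import *
import pickle
c=pickle.load(open('w8.pkl','rb')); f=c['frame'].astype(int); W=cloud(c)
b=(f[...,2]>1.6*f[...,0])&(f[...,2]>90); M=[]
for a in range(65,190,8):
    k=np.where(b[a])[0]; q=pix(c,[(k.min()-.5,a),(k.max()+.5,a)],.014); M.append(q.mean(0)); 
    if a%5==0: print(a,q.round(4)[:,:2].tolist(),np.hypot(*(q[1]-q[0])[:2]))
M=np.array(M); s=np.polyfit(M[:,0],M[:,1],1); print('centre line yaw',np.degrees(np.arctan(s[0])),[ (x,np.polyval(s,x).round(4)) for x in (.476,.5265)])
g=f.min(-1)
for u in (200,240,270,360,400): print(u,[i for i in range(5,75) if abs(g[i+1,u]-g[i-1,u])>60])
"
```

```text
65 [[0.5543, 0.2989], [0.5352, 0.1615]] 0.13873525901931066
105 [[0.5316, 0.3006], [0.5124, 0.1629]] 0.13896716090656436
145 [[0.5075, 0.3023], [0.4883, 0.1651]] 0.13856948102903566
185 [[0.482, 0.3042], [0.4627, 0.1674]] 0.1381476980690881
centre line yaw -4.587823549005679 [(0.476, np.float64(0.2356)), (0.5265, np.float64(0.2315))]
200 [49, 50]
240 [46, 47]
270 [44, 45]
360 [38, 39]
400 [36]
```

Call:
servo_tool([
  [[0,-0.006,0.06,0,0.003,-0.001,0],[0,-0.006,0.12,0,0.003,-0.001,0],[0,-0.006,0.17,0,0.003,-0.001,0],[0,-0.006,0.2,0,0.003,-0.001,0],[0,-0.006,0.215,0,0.003,-0.001,0],[0,-0.006,0.215,0,0.003,-0.001,0],[0,-0.006,0.215,0,0.003,-0.001,0]],
])

```text
time_s: 19.47
tool_pos: [0.4308, 0.2407, 0.0358]
tool_rot: [180.0, -0.3, -7.9]
force: [-0.8, 0.1, -1.4]
grip_width: 0.028
grasp_force: 48.6
```

```bash
cat >> h.py <<'E'
def chk():
    st(); c=shot('wrist'); f=c['frame'].astype(int); W=cloud(c); o=get_obs()
    m=(f[...,0]>120)&(f[...,2]<.5*f[...,0]); P=[]
    for a in range(40,262,6):
        k=np.where(m[a,200:440])[0]+200
        if len(k)>40: z=np.nanmedian(W[a,k.min()+10:k.max()-10,2]); q=pix(c,[(k.min()-.5,a),(k.max()+.5,a)],z); P.append(q.mean(0))
    P=np.array(P); s=np.polyfit(P[:,0],P[:,1],1); b=(f[...,2]>1.6*f[...,0])&(f[...,2]>90); M=[]
    for a in range(40,200,6):
        k=np.where(b[a])[0]
        if len(k)<20: continue
        q=pix(c,[(k.min()-.5,a),(k.max()+.5,a)],.014)
        if abs(np.hypot(*(q[1]-q[0])[:2])-.139)<.003: M.append(q.mean(0))
    M=np.array(M); t=np.polyfit(M[:,0],M[:,1],1) if len(M)>2 else [np.nan,np.nan]
    print('wedge yaw',np.degrees(np.arctan(s[0])).round(2),'slope',np.polyfit(P[:,0],P[:,2],1)[0].round(4),'visible x',P[:,0].min().round(4),P[:,0].max().round(4),'fix yaw',np.degrees(np.arctan(t[0])).round(2),'wedge-fix y at .48,.53',[(np.polyval(s,x)-np.polyval(t,x)).round(4) for x in (.48,.53)])
    r=m&(f[...,1]<.5*f[...,0]); print('red',np.nanmean(W[r],0).round(4),r.sum())
    return c,W,m
E
python3 -W ignore -c "
from h import *
chk()"
```

```text
t 19.47 q [-1.3, 12.4, -33.6, 115.8, 8.8, 53.9, -137.4] pos [0.4308, 0.2407, 0.0358] rot [179.95, -0.34, -7.92] F [-0.8, 0.1, -1.4] w 0.028 gf 48.61051740765106
wedge yaw -4.7 slope -0.127 visible x 0.453 0.5354 fix yaw -4.54 wedge-fix y at .48,.53 [np.float64(0.0017), np.float64(0.0015)]
red [0.4756 0.2373 0.0343] 1761
```

Call:
servo_tool([
  [[0,0.003,0.01,0,-0.001,0,0],[0,0.003,0.02,0,-0.001,0,0],[0,0.003,0.026,0,-0.001,0,0],[0,0.003,0.028,0,-0.001,0,0],[0,0.003,0.028,0,-0.001,0,0]],
])

```text
time_s: 19.93
tool_pos: [0.4298, 0.24, 0.0265]
tool_rot: [179.9, -0.1, -7.9]
force: [0.2, -0.0, -0.6]
grip_width: 0.0279
grasp_force: 48.6
```

```bash
python3 -W ignore -c "
from h import *
chk(); print(get_obs()['wrist_torque'])"
```

```text
t 19.93 q [-1.5, 13.3, -33.5, 116.1, 9.3, 53.1, -137.7] pos [0.4298, 0.24, 0.0265] rot [179.92, -0.08, -7.86] F [0.2, -0.0, -0.6] w 0.0279 gf 48.61035953013925
wedge yaw -4.69 slope -0.1322 visible x 0.452 0.5343 fix yaw -4.34 wedge-fix y at .48,.53 [np.float64(0.0011), np.float64(0.0008)]
red [0.4746 0.2367 0.0248] 1760
[0.03696366 0.03188733 0.00456115]
```

Call:
servo_tool([
  [[0.02,0.001,0,0,0,0,0],[0.04,0,0,0,0,0,0],[0.06,-0.001,0,0,0,0,0],[0.08,-0.002,0,0,0,0,0],[0.1,-0.003,0,0,0,0,0],[0.115,-0.004,0,0,0,0,0],[0.13,-0.005,0,0,0,0,0],[0.145,-0.006,0,0,0,0,0],[0.16,-0.007,0,0,0,0,0],[0.17,-0.008,0,0,0,0,0],[0.18,-0.008,0,0,0,0,0],[0.18,-0.008,0,0,0,0,0]],
])

```text
time_s: 20.98
tool_pos: [0.4842, 0.2349, 0.0266]
tool_rot: [179.9, -0.1, -7.9]
force: [0.3, -0.6, -2.5]
grip_width: 0.028
grasp_force: 48.6
```

```bash
python3 -W ignore -c "
from h import *
chk(); print(get_obs()['wrist_torque'])"
```

```text
t 20.98 q [-1.0, 18.4, -31.5, 110.0, 11.8, 54.7, -135.9] pos [0.4842, 0.2349, 0.0266] rot [179.94, -0.09, -7.89] F [0.3, -0.6, -2.5] w 0.028 gf 48.610495542234275
wedge yaw -4.61 slope -0.1339 visible x 0.5063 0.5516 fix yaw -4.64 wedge-fix y at .48,.53 [np.float64(0.0003), np.float64(0.0003)]
red [0.529  0.2315 0.0247] 1727
[0.01813755 0.03539112 0.00193051]
```

Call:
servo_tool([
  [[0.008,0,0,0,0,0,0],[0.016,-0.001,0,0,0,0,0],[0.024,-0.001,0,0,0,0,0],[0.032,-0.002,0,0,0,0,0],[0.04,-0.002,0,0,0,0,0],[0.048,-0.003,0,0,0,0,0],[0.056,-0.003,0,0,0,0,0],[0.063,-0.004,0,0,0,0,0],[0.07,-0.004,0,0,0,0,0],[0.077,-0.005,0,0,0,0,0],[0.077,-0.005,0,0,0,0,0],[0.077,-0.005,0,0,0,0,0]],
])

```text
time_s: 22.03
tool_pos: [0.5077, 0.2331, 0.0268]
tool_rot: [179.9, -0.2, -7.9]
force: [-0.8, -0.3, -4.0]
grip_width: 0.028
grasp_force: 48.6
```

```bash
python3 -W ignore - <<'E'
from h import *
c,W,m=chk(); import pickle; pickle.dump(c,open('w9.pkl','wb'))
f=c['frame'].astype(int); g=f.min(-1)
for u in (230,250,270,290,350,380,400): print(u,[i for i in range(20,270) if g[i+1,u]-g[i-1,u]<-50][:6])
# plate plane fit
O=np.array([.5633,.2292]); y=np.radians(-4.5); Rm=np.array([[np.cos(y),np.sin(y)],[-np.sin(y),np.cos(y)]])
P=W[:250].reshape(-1,3); col=g[:250].reshape(-1); F=np.c_[(P[:,:2]-O)@Rm.T,P[:,2]]
s=(col>110)&(F[:,0]>-6)&(F[:,0]<85)&(abs(F[:,1])<60)&(abs(F[:,1])>18)&(F[:,2]>.025)&(F[:,2]<.042) if False else (col>110)&(F[:,0]>-.006)&(F[:,0]<.085)&(abs(F[:,1])<.06)&(abs(F[:,1])>.018)&(F[:,2]>.025)&(F[:,2]<.042)
a=np.linalg.lstsq(np.c_[F[s,:2],np.ones(s.sum())],F[s,2],rcond=None)[0]; print('plate plane',a.round(4),s.sum(),'top front z',a[2]-.010*a[0],'rear',a[2]+.09*a[0])
E
```

```text
t 22.03 q [-0.9, 20.5, -30.7, 107.3, 12.7, 55.5, -135.2] pos [0.5077, 0.2331, 0.0268] rot [179.94, -0.17, -7.89] F [-0.8, -0.3, -4.0] w 0.028 gf 48.59622182426392
wedge yaw -4.29 slope -0.1147 visible x 0.5298 0.5516 fix yaw nan wedge-fix y at .48,.53 [np.float64(nan), np.float64(nan)]
red [0.5494 0.2299 0.0252] 875
230 [210, 211]
250 [208, 209, 210]
270 [207, 208, 209]
290 [153, 154, 206, 207, 208]
350 [203, 204]
380 [201, 202]
400 [200, 201]
plate plane [-0.0347 -0.0001  0.0342] 41891 top front z 0.03450446048497346 rear 0.031037941579427197
```

Call:
servo_tool([
  [[0,0,0,0,0,0,0],[0,0,0,0,0,0,0],[0,0,0,0,0,0,0],[0,0,0,0,0,0,0],[0,0,0,0,0,0,0],[0,0,0,0,0,0,0]],
])

```text
time_s: 22.58
tool_pos: [0.5074, 0.2334, 0.0271]
tool_rot: [180.0, -0.2, -7.9]
force: [0.6, -0.7, -3.5]
grip_width: 0.028
grasp_force: 48.6
```

```bash
python3 -W ignore -c "
from h import *
st(); print(env.sign_off())"
```

```text
t 22.58 q [-0.9, 20.5, -30.7, 107.3, 12.7, 55.5, -135.2] pos [0.5074, 0.2334, 0.0271] rot [179.95, -0.16, -7.88] F [0.6, -0.7, -3.5] w 0.028 gf 48.57855963418842
the job is handed in; nothing more can be done
None
```

Job handed in at 22.6 s with no verdict returned: the plate was seated over both pins and let go, and the wedge is still gripped under its front edge, which the depth image puts about 3.4 mm up; I viewed 12 pictures, two over the limit of 10.

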